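# Fit the missing leg of a laptop riser

## Task

One leg of the laptop riser is missing and its socket is of unknown depth. Feel for the bottom of the socket with the red-handled depth rod, put the rod back into its stand, then take from the rack only the one leg that will stand level with the riser's other three legs, and push it gently but firmly home (about 15 N, never 35 N) until it rests on the bottom. Leave the other two legs in the rack and everything else on the desk alone.

Things in the scene. Friction and masses are not known exactly. Their poses are not given: they have to be found in the camera images.
- riser: Laptop riser fixed to the desk: oak plinth 200 (x) by 150 (y) by 56 high; origin at the centre of its underside. Three black legs, 16 in diameter, stand 45 above its top face at (65,-45), (65,45) and (-65,45) in its own frame; the fourth corner (-65,-45) has the empty socket.
- bore (a point): Centre of the mouth, in the plinth's top face, of the round blind socket: 17.2 wide, flat bottom 24, 32 or 40 deep (cannot be seen). Axes as the riser's. A sprung ball 9 below the mouth sticks 2 in from the riser's +x side: a leg needs a push of a few N past it and on down, and does not drop by itself; a rod within 2 of the centre line passes clear.
- rack: Fixed grey rack 60 (x) by 190 (y) by 30 high, origin at the centre of its underside, with three holes 19 wide and 18 deep (floor 12 above the desk) at y = -60, 0 and 60 in its own frame; one spare leg stands in each, in any order.
- blue_leg_center (a point): Half-way up the blue leg, a plain plastic dowel 16 in diameter and 69 long (right for a socket 24 deep), foot bevelled by 2.5 over its lowest 4; z along it, up. 40 g or so.
- orange_leg_center (a point): Half-way up the orange leg, the same but 77 long (right for a socket 32 deep).
- green_leg_center (a point): Half-way up the green leg, the same but 85 long (right for a socket 40 deep).
- stand: Fixed aluminium block 56 by 56 by 64 high, origin at the centre of its underside; a vertical hole 11 wide and 62 deep in the middle of its top holds the depth rod, whose handle rests on the top.
- rod_center (a point): Middle of the depth rod's red handle (22 in diameter, 45 long); z along the rod, up. Below the handle is a steel shaft 7 in diameter and 60 long with black marks 24, 32 and 40 from its tip. 60 g or so.
- rod_tip (a point): Lower end of the depth rod's steel shaft, 82.5 below the middle of the handle.
- mug: Blue mug, 80 across, 90 high; leave alone. Origin at the underside, as for all below.
- pen_cup: Dark steel pen cup, 76 across, 95 high; leave alone.
- mouse: Black mouse 105 by 60 by 34 high; leave alone.
- screwdriver: Screwdriver lying on the desk; leave alone.
- notes: Yellow note block 75 by 75 by 22 high; leave alone.
- tape: Clear tape roll lying flat, 68 across, 20 high; leave alone.
- screw_jar: Glass screw jar, 52 across, 60 high; leave alone.

How it is judged:
By the outcome, as a careful person would: the job done as asked, in the order asked, and still so for the second after the job is handed in, with the robot touching nothing.
It also fails if it takes over 64 s, if anything falls off the work surface, if the arm or the gripper's body presses on something with over 40 N, if the wrist force passes 120 N, or if a joint passes its speed limit or range.

## Robot

A 6-joint arm with a two-finger parallel gripper is mounted at the origin on the work surface. World frame = base frame: x ahead of the robot, y to its left, z up, the work surface at z = 0. Lengths are in mm, angles in rad, forces in N, time in s.
With the tool pointing down it reaches from about 325 to 900 mm from the base axis. Payload 3.5 kg.
Tool frame: the origin (TCP) lies midway between the tips of the shut fingers; the grasp point (between the pads) lies 19 mm behind it; z points along the fingers, y is the line along which they close (so a half turn about z gives the same grasp; the last joint's range is limited). The gripper opens to 85 mm and grips with 20 to 120 N. Pads are 22 mm wide; open, the fingers measure 114 mm over their backs; the gripper's body (76 mm by 85 mm) begins 54 mm behind the grasp point. The pads swing forward as they close: fully open they stand 13 mm farther back than shut.
Start: joints at [1.06, 0.276, -0.026, 1.268, 0, 1.467], TCP at [247.875, 573.742, 196.313] pointing down, gripper open.
Joint ranges: [-3.12, 3.12], [-0.85, 1.88], [-1.08, 1.24], [-1.95, 2.15], [-1.57, 1.53], [-3.14, 3.14]. Speed limits (rad/s): [2.57, 2.57, 3.14, 3.14, 3.14, 3.14].

## Interface

Orientations are given as a unit quaternion [x, y, z, w].
In Python, from bench import manip gives the robot as it stands.
- The arm moves only by the shell command python3 -m inch 'ROWS' [FORCE]. ROWS is JSON, a list of rows, each a list of 5 numbers: the gripper's target within -1 to 1 (fully open at 1, half-way at 0, shut at -1), then the shift along the tool's x, y, z scaled (see below), then the turn about the tool's z scaled (see below). A call has 1 to 12 rows; each row shifts and turns the commanded pose from where the row before left it, along the tool's axes as they then stand; what a row does not reach is not made up. The controller multiplies each number of a shift by 0.15 m and each number of a turn by pi/2 rad. A row lasts 1/10 s, in which the tool goes at most 50 mm and 8.59 degrees, less where a joint would pass 70% of its speed; a pose out of reach is approached as far as the arm can. A call with a number of a shift or a turn outside -1 to 1 is refused whole. A call with a gripper value outside its range is refused whole. The fingers move at their own pace and stop on an object; FORCE is the grip in N (left out, the last holds). Time passes only in rows, so rows that do not move let the fingers close. It gives the time, the measured TCP pose, the force, the opening and the grip force at its end, in the units of the state.
- manip.sense(): the state, without advancing time (a new reading comes with each control period).
- manip.capture(name): name is "side" or "top"; returns (picture, depth): 420x560x3 uint8, blue, green, red; 420x560 float32, mm along the optical axis (not along the pixel's ray), 0 where there is no reading.
- manip.camera_info(name): a dict with "fx", "fy", "cx", "cy" (pixels), "xyz" and "rotation" of the camera in the world. Camera axes: x right, y down, z forward; pixel columns grow to the right and rows downward; lengths in mm; the calibration is good to about 2 mm. A picture is of the moment at which its call begins. camera_info takes no time and is no camera call.
- manip.hand_in(): hands the job in; it is judged then, once.
The state is a dict: "t": time; "joints": joint angles; "joint_velocities": joint speeds; "joint_torque": joint torques, N m; "eef_pos": TCP position; "tcp_rot": TCP orientation; "contact_force": force on the tool from outside, world axes, zero at the start; "wrist_torque": the same for the moment, N m; "width": finger opening in mm; "finger_force": force on a finger pad.
Only numpy, scipy, OpenCV 4.12 (cv2) and the standard library are available. Lean on these libraries where they do the work, as an engineer would, in place of code of your own. Each camera call takes 0.05 s, during which the arm holds its last target. There are 200 camera calls.

## Working session

There is one attempt and no reset: what is moved stays moved. The work goes in short steps, Python scripts to look and compute and a shell command to move; the robot and the scene stay as the last step left them, time stands still between calls to the robot, and variables do not carry over. Pictures are saved under pics/ and viewed, at most 10 in all, crops included, and the job is handed in when it is done.

```bash
mkdir -p pics; ls; python3 - <<'E'
from bench import manip
import cv2, numpy as np
s=manip.sense();print(s)
for n in("top","side"):
    p,d=manip.capture(n);cv2.imwrite(f"pics/{n}0.png",p);np.save(f"pics/{n}0.npy",d);print(manip.camera_info(n))
E
```

```text
pics
{'t': 0.0, 'joints': array([ 1.05959558e+00,  2.77136162e-01, -2.79084036e-02,  1.26802217e+00,
       -2.34229153e-05,  1.46739579e+00]), 'joint_velocities': array([ 2.46142507e-04, -2.91672916e-04,  4.56129901e-05,  5.78592806e-04,
       -1.43480989e-03, -6.45418584e-05]), 'joint_torque': array([ 1.32050664e-03, -4.45504189e+01,  2.95204371e+01,  1.62130839e-02,
       -1.53928590e-04,  1.02070373e-06]), 'eef_pos': array([247.45321661, 572.96883259, 195.14488574]), 'tcp_rot': array([ 2.02490031e-01,  9.79283666e-01, -1.08556653e-03, -3.32221536e-04]), 'contact_force': array([ 0.57936468,  0.04018823, -0.27524946]), 'wrist_torque': array([ 0.01483422, -0.0019854 , -0.03148864]), 'finger_force': 0.0, 'width': 85.4391186702227}
{'fx': 406.57539051229276, 'fy': 406.57539051229276, 'cx': 275.8403952069689, 'cy': 213.65874957869352, 'xyz': array([ 363.7513234 ,   16.18826462, 1118.85670772]), 'rotation': array([ 0.70842071, -0.69925672,  0.07445555, -0.06030351])}
{'fx': 429.29487868656366, 'fy': 429.29487868656366, 'cx': 275.8987062176463, 'cy': 209.50127210789395, 'xyz': array([ 284.52952392, -956.35463036,  741.46745295]), 'rotation': array([ 0.86944432, -0.13735173,  0.06547607, -0.47001485])}
```

View pics/top0.png

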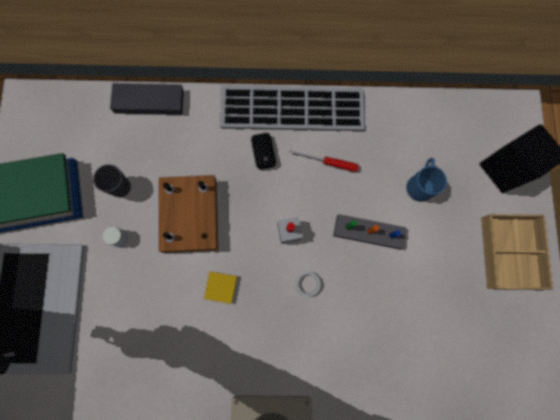

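View pics/side0.png

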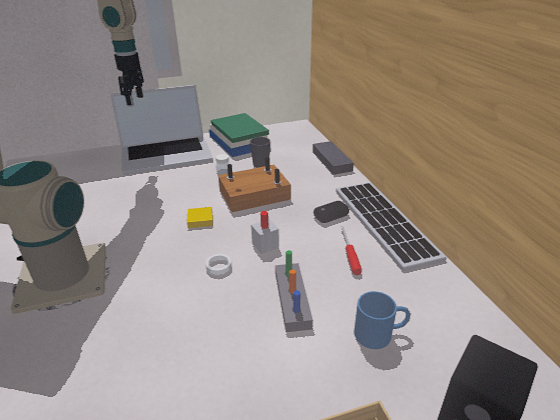

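The top view (image up = +x, left = +y) shows the riser around (188,214) with the socket near (204,236). The rod is at (291,228), and the green, orange and blue legs are at (351,226), (374,229) and (396,234). The side view agrees. Next I measure.

```bash
cat > h.py <<'E'
import cv2, numpy as np
from scipy.spatial.transform import Rotation as R
from bench import manip
def cam(n):
    c=manip.camera_info(n); return c,R.from_quat(c["rotation"]).as_matrix()
def onplane(n,uv,z):
    c,M=cam(n); uv=np.atleast_2d(uv).astype(float)
    d=np.c_[(uv[:,0]-c["cx"])/c["fx"],(uv[:,1]-c["cy"])/c["fy"],np.ones(len(uv))]@M.T
    return c["xyz"]+d*((z-c["xyz"][2])/d[:,2])[:,None]
def cloud(n,d):
    c,M=cam(n); v,u=np.mgrid[:d.shape[0],:d.shape[1]]
    P=np.stack([(u-c["cx"])/c["fx"]*d,(v-c["cy"])/c["fy"]*d,d],-1)
    return P@M.T+c["xyz"]
def pix(n,P):
    c,M=cam(n); q=(np.atleast_2d(P)-c["xyz"])@M
    return np.c_[q[:,0]/q[:,2]*c["fx"]+c["cx"],q[:,1]/q[:,2]*c["fy"]+c["cy"]]
HUE={"red":(172,8),"orange":(9,18),"green":(50,80),"blue":(108,125)}
def hsvmask(p,name,s=130,v=40):
    h=cv2.cvtColor(p,cv2.COLOR_BGR2HSV).astype(int);a,b=HUE[name]
    m=(h[...,0]>=a)&(h[...,0]<=b) if a<b else (h[...,0]>=a)|(h[...,0]<=b)
    return m&(h[...,1]>s)&(h[...,2]>v)
E
python3 - <<'E'
from h import *
for n in("top","side"):
    p=cv2.imread(f"pics/{n}0.png");d=np.load(f"pics/{n}0.npy");C=cloud(n,d)
    print(n,"desk z",np.median(C[320:340,400:440,2] if n=="top" else C[230:240,80:120,2]))
    roi=np.zeros(d.shape,bool)
    if n=="top": roi[205:250,275:410]=1
    else: roi[205:320,255:312]=1
    for k,zt in dict(red=109,green=97,orange=89,blue=81).items():
        m=hsvmask(p,k)&roi
        if m.sum()==0: print(k,"none");continue
        P=C[m];z=P[:,2];t=P[z>np.percentile(z,50)]
        v,u=np.nonzero(m)
        print(n,k,m.sum(),"px",u.mean().round(1),v.mean().round(1),"zmax",np.percentile(z,[50,95]).round(1),"top c",np.median(t,0).round(1),"plane",onplane(n,[u.mean(),v.mean()],zt)[0].round(1), "bbox",u.min(),u.max(),v.min(),v.max())
    # riser top & stand & rack
    if n=="top":
        for nm,(a,b,c,e),(lo,hi) in(("riser",(165,265,145,230),(46,66)),("stand",(210,250,270,310),(55,74)),("rack",(205,255,325,415),(22,38))):
            m=np.zeros(d.shape,np.uint8);m[a:b,c:e]=((C[a:b,c:e,2]>lo)&(C[a:b,c:e,2]<hi))
            m=cv2.morphologyEx(m,cv2.MORPH_OPEN,np.ones((3,3)))
            cn=max(cv2.findContours(m,0,2)[0],key=cv2.contourArea)
            P=onplane(n,cn[:,0],{"riser":56,"stand":64,"rack":30}[nm])[:,:2].astype(np.float32)
            print(nm,cv2.minAreaRect(P))
p=cv2.imread("pics/top0.png")
cv2.imwrite("pics/c1.png",np.hstack([cv2.resize(p[170:260,150:225],None,fx=6,fy=6,interpolation=2)[:540],cv2.resize(p[205:250,270:310],(320,540))]))
E
```

```text
top desk z 0.8769315059037126
top red 66 px 303.0 227.3 zmax [109.5 112.9] top c [527.7 -41.4 110.5] plane [525.1 -71.8 109. ] bbox 287 378 223 232
top green 47 px 351.2 224.6 zmax [ 89.3 100.2] top c [ 540.  -201.2   98.1] plane [ 535.9 -196.3   97. ] bbox 347 355 221 228
top orange 59 px 373.4 229.0 zmax [84.4 92.5] top c [ 529.2 -260.2   89.3] plane [ 526.5 -255.    89. ] bbox 368 379 225 233
top blue 57 px 395.2 233.8 zmax [75.9 83.3] top c [ 518.4 -318.7   81.2] plane [ 516.1 -313.6   81. ] bbox 390 400 230 237
riser ((570.45361328125, 233.25889587402344), (201.38662719726562, 150.2590789794922), 3.5831940174102783)
stand ((528.3488159179688, -39.511051177978516), (56.94747543334961, 56.444732666015625), 11.612337112426758)
rack ((530.59619140625, -260.4142150878906), (191.17701721191406, 61.881168365478516), 79.74987030029297)
side desk z 1.544547072828209
side red 137 px 269.4 231.1 zmax [ 89.3 111.8] top c [526.1 -50.1 105.1] plane [ 519.4 -124.8  109. ] bbox 261 294 211 291
side green 11 px 288.5 252.0 zmax [99.2 99.9] top c [ 539.3 -208.7   99.4] plane [ 542.5 -203.6   97. ] bbox 287 290 251 253
side orange 86 px 292.0 279.7 zmax [74.1 91.8] top c [ 529.9 -267.5   89.3] plane [ 521.8 -288.4   89. ] bbox 289 295 270 292
side blue 22 px 296.5 292.6 zmax [82.6 84.5] top c [ 520.1 -322.    83.3] plane [ 520.5 -321.8   81. ] bbox 294 299 291 294
```

View pics/c1.png

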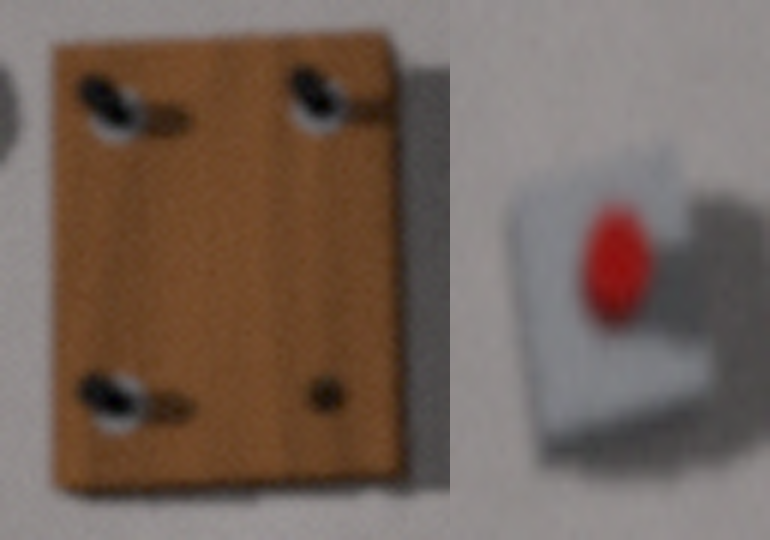

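The crop shows the empty socket at about crop (325,395), which is full-frame (204.2,235.8). The stand with the red rod is also clear. Next I turn the tool so the fingers close along the rack's x axis.

```bash
cat >> h.py <<'E'
def need(x,y,z):
    s=manip.sense();T=R.from_quat(s["tcp_rot"]);d=np.array([x,y,z])-s["eef_pos"]
    u=T.inv().apply(d)/150; ax=T.apply([1,0,0]),T.apply([0,1,0])
    print("t",s["t"],"pos",s["eef_pos"].round(1),"xdir",np.degrees(np.arctan2(ax[0][1],ax[0][0])).round(2),"tilt",T.apply([0,0,1]).round(4),"F",s["contact_force"].round(2),"w",round(s["width"],1),"need tool units",u.round(4),"mm",np.linalg.norm(d).round(1))
E
python3 -m inch '[[1,0,0,0,0.095],[1,0,0,0,0.095],[1,0,0,0,0.095],[1,0,0,0,0.095],[1,0,0,0,0.095],[1,0,0,0,0.095],[1,0,0,0,0.095],[1,0,0,0,0.095],[1,0,0,0,0.091],[1,0,0,0,0],[1,0,0,0,0]]'
python3 - <<'E'
from h import *
need(528,-40,160)
print(onplane("top",[204.2,235.8],56).round(1), 'pred hole 508.4,184.3')
p=cv2.imread("pics/top0.png");m=hsvmask(p,"red");m[:,310:]=0;m[:215]=0;v,u=np.nonzero(m)
C=cloud("top",np.load("pics/top0.npy"))[m];print(len(u),u.mean(),v.mean(),onplane("top",[u.mean(),v.mean()],100),np.median(C[C[:,2]>105],0))
E
```

```text
t: 1.2
eef_pos: [247.7, 573.5, 195.9]
tcp_rot: [0.765, 0.644, -0.0, 0.0]
contact_force: [-0.5, 0.2, 0.3]
width: 85.5
finger_force: 0.0
t 1.2 pos [247.7 573.5 195.9] xdir 80.22 tilt [-4.e-04 -7.e-04 -1.e+00] F [-0.45  0.19  0.29] w 85.5 need tool units [-3.7127  2.5364  0.2412] mm 675.4
[[507.2 183.4  56. ]] pred hole 508.4,184.3
56 290.42857142857144 226.875 [[527.16202334 -40.62401889 100.        ]] [527.49455952 -40.25024363 109.94728143]
```

```bash
python3 -m inch '[[1,-0.169,0.115,0,0],[1,-0.169,0.115,0,0],[1,-0.169,0.115,0,0],[1,-0.169,0.115,0,0],[1,-0.169,0.115,0,0],[1,-0.169,0.115,0,0],[1,-0.169,0.115,0,0],[1,-0.169,0.115,0,0],[1,-0.169,0.115,0,0],[1,-0.169,0.115,0,0],[1,-0.169,0.115,0,0]]' >/dev/null
python3 -m inch '[[1,-0.169,0.115,0.02,0],[1,-0.169,0.115,0.02,0],[1,-0.169,0.115,0.02,0],[1,-0.169,0.115,0.02,0],[1,-0.169,0.115,0.02,0],[1,-0.169,0.115,0.02,0],[1,-0.169,0.115,0.02,0],[1,-0.169,0.115,0.02,0],[1,-0.169,0.115,0.02,0],[1,-0.169,0.115,0.02,0],[1,-0.16,0.11,0.02,0],[1,0,0,0,0]]'
python3 - <<'E'
from h import *
need(528,-40,75)
p,d=manip.capture("top");cv2.imwrite("pics/t1.png",p[180:280,220:360])
p2,d=manip.capture("side");
cv2.imwrite("pics/c2.png",np.hstack([cv2.resize(p[180:270,240:340],(400,360)),cv2.resize(p2[160:260,220:320],(360,360))]))
E
```

```text
t: 3.5
eef_pos: [526.2, -42.5, 162.9]
tcp_rot: [0.766, 0.643, -0.0, 0.001]
contact_force: [-0.2, 0.6, -0.6]
width: 85.1
finger_force: 0.0
t 3.5 pos [526.2 -42.5 162.9] xdir 79.97 tilt [ 8.0e-04 -1.1e-03 -1.0e+00] F [-0.22  0.61 -0.61] w 85.1 need tool units [0.0191 0.0085 0.5863] mm 88.0
```

View pics/c2.png

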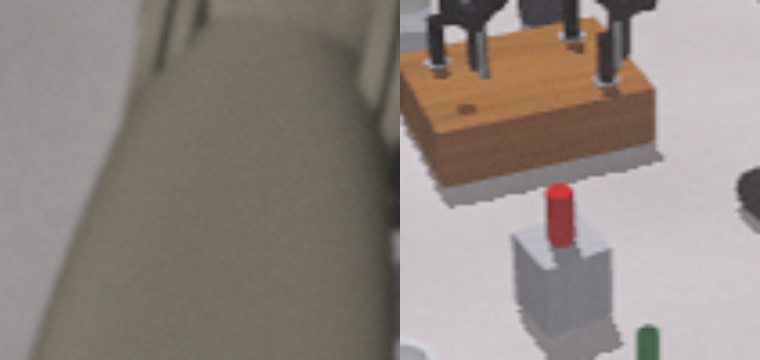

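The arm hides the rod from above. The side view shows the gripper over the red handle with the fingers clear of it, so I descend and grip.

```bash
python3 -m inch '[[1,0.019,0.009,0.05,0],[1,0,0,0.11,0],[1,0,0,0.11,0],[1,0,0,0.11,0],[1,0,0,0.11,0],[1,0,0,0.09,0],[1,0,0,0,0],[1,0,0,0,0]]'
python3 -m inch '[[0,0,0,0,0],[-0.3,0,0,0,0],[-0.5,0,0,0,0],[-1,0,0,0,0],[-1,0,0,0,0],[-1,0,0,0,0],[-1,0,0,0,0],[-1,0,0,0,0],[-1,0,0,0,0]]' 40
python3 -c "
from h import *
need(528,-40,150)"
```

```text
t: 4.4
eef_pos: [526.3, -36.5, 76.2]
tcp_rot: [0.765, 0.643, -0.0, -0.0]
contact_force: [0.1, -0.0, -0.2]
width: 85.5
finger_force: 0.0
t: 5.3
eef_pos: [526.5, -37.1, 76.3]
tcp_rot: [0.766, 0.643, -0.0, -0.0]
contact_force: [-0.2, -0.8, -0.1]
width: 0.2
finger_force: 0.0
t 5.3 pos [526.5 -37.1  76.3] xdir 80.05 tilt [-1.e-04  0.e+00 -1.e+00] F [-0.2  -0.8  -0.07] w 0.2 need tool units [-0.0171  0.0131 -0.4915] mm 73.8
```

```bash
python3 - <<'E'
from h import *
p2,d=manip.capture("side");np.save("pics/s3.npy",d)
cv2.imwrite("pics/c3.png",cv2.resize(p2[120:280,180:380],(750,600)))
print(manip.sense())
E
```

```text
{'t': 5.35, 'joints': array([-1.92909995e-01,  2.01209172e-01, -3.92338437e-01,  9.77343751e-01,
       -4.40955658e-05,  1.55163233e+00]), 'joint_velocities': array([-3.07971854e-05,  8.94437582e-04,  7.03344379e-04, -6.20479134e-04,
       -6.37525114e-04, -1.77272835e-03]), 'joint_torque': array([-2.79701359e-03, -3.69269049e+01,  2.59426904e+01,  1.48160409e-03,
       -8.43408202e-05,  1.67437298e-05]), 'eef_pos': array([526.52174204, -37.14591651,  76.28362638]), 'tcp_rot': array([ 7.65791468e-01,  6.43088971e-01, -4.70070485e-05, -2.31140848e-05]), 'contact_force': array([-0.21822643,  0.47124389, -0.45135107]), 'wrist_torque': array([-0.00234074,  0.02608178,  0.05005   ]), 'finger_force': 0.0, 'width': -0.044960019943433446}
```

View pics/c3.png

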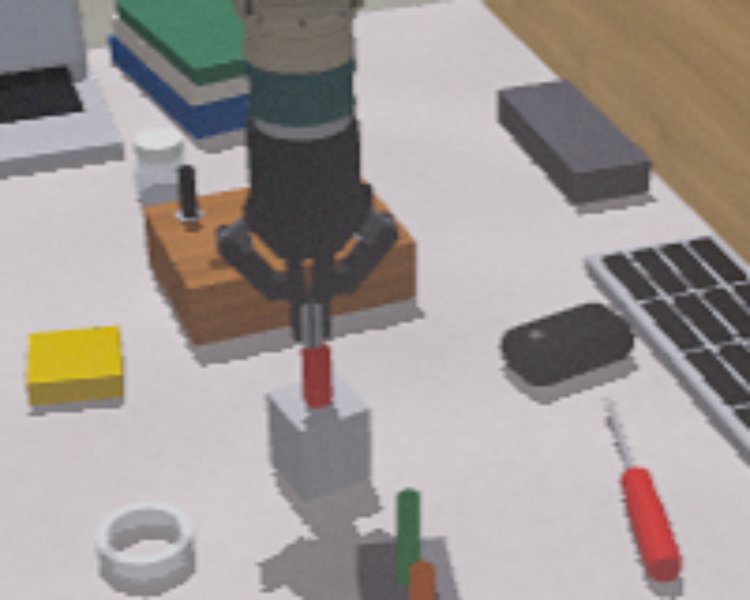

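The closed fingers end at crop (312,345). They look behind or above the handle, which is at crop (317,375) and still upright in the stand. I check this with depth.

```bash
python3 - <<'E'
from h import *
C=cloud("side",np.load("pics/s3.npy"))
f=lambda q:(q-[180,120])*3.75
print("TCP crop",f(pix("side",[526.5,-37,76.3])),"rod top",f(pix("side",[527.5,-40,109])),"rod bottom",f(pix("side",[527.5,-40,64])))
for x,y in((306,320),(312,330),(318,338),(312,300),(315,355),(317,370),(318,395),(300,400),(340,400),(317,412),(320,480)):
    u,v=int(180+x/3.75),int(120+y/3.75);print((x,y),C[v,u].round(1))
E
```

```text
TCP crop [[310.6698929  383.17857768]] rod top [[311.72122827 347.37255129]] rod bottom [[313.68892193 399.11642157]]
(306, 320) [520.6 -47.3 139. ]
(312, 330) [525.6 -47.8 128.9]
(318, 338) [528.3 -47.1 121.7]
(312, 300) [527.1 -44.9 151.5]
(315, 355) [527.7 -47.9 109.6]
(317, 370) [525.7 -53.6 101. ]
(318, 395) [525.5 -51.6  77. ]
(300, 400) [517.8 -38.4  66.6]
(340, 400) [543.4 -47.1  66.6]
(317, 412) [524.2 -55.3  66.7]
(320, 480) [520.1 -73.4  16.7]
```

```bash
python3 - <<'E'
from h import *
C=cloud("side",np.load("pics/side0.npy"));p=cv2.imread("pics/side0.png")
print(pix("side",[247.5,573,195.1]))
q=C[60:115,105:160]; g=p[60:115,105:160].max(-1)
m=(q[...,1]>450)&(q[...,1]<680)&(q[...,2]>120)
for z in range(150,330,10):
    k=m&(q[...,2]>=z)&(q[...,2]<z+10)
    if k.sum()>1: print(z,k.sum(),q[k][:,:2].min(0).round(),q[k][:,:2].max(0).round())
C=cloud("side",np.load("pics/s3.npy"));q=C[150:225,230:300]
m=(abs(q[...,1]+42)<25)&(q[...,2]>68)
for z in range(70,200,6):
    k=m&(q[...,2]>=z)&(q[...,2]<z+6)
    if k.sum()>1: print(z,k.sum(),q[k][:,:2].min(0).round(),q[k][:,:2].max(0).round())
E
```

```text
[[137.9608288  115.06224207]]
240 16 [217. 524.] [269. 618.]
250 39 [218. 517.] [274. 620.]
260 40 [217. 514.] [275. 622.]
270 41 [218. 515.] [275. 620.]
280 35 [218. 510.] [277. 623.]
290 52 [207. 500.] [286. 630.]
300 63 [209. 497.] [285. 633.]
310 73 [207. 499.] [285. 637.]
320 74 [208. 498.] [285. 634.]
76 11 [517. -54.] [534. -42.]
82 14 [517. -54.] [535. -42.]
88 15 [516. -56.] [535. -41.]
94 14 [518. -55.] [535. -41.]
100 15 [517. -54.] [535. -44.]
106 27 [517. -55.] [538. -37.]
112 7 [518. -55.] [530. -43.]
118 20 [513. -50.] [537. -39.]
124 18 [511. -48.] [538. -40.]
130 22 [511. -49.] [538. -38.]
136 21 [516. -50.] [537. -42.]
142 20 [511. -50.] [538. -42.]
148 22 [509. -51.] [537. -30.]
154 33 [493. -53.] [550. -26.]
160 53 [490. -56.] [554. -20.]
166 83 [486. -59.] [562. -23.]
172 52 [481. -57.] [566. -18.]
178 53 [477. -58.] [570. -19.]
184 69 [474. -59.] [575. -27.]
190 68 [470. -61.] [581. -35.]
196 92 [464. -62.] [583. -28.]
```

Depth shows the closed fingertips at z≈113, while the reported TCP z is 76. At the start they were likewise about 35 mm high. So the reported TCP sits about 36 mm below the real tips, and I correct for that. I open, go down about 36 mm, and grip again.

```bash
python3 -m inch '[[1,0,0,0,0],[1,0,0,0,0],[1,0,0,0,0],[1,0,0,0,0],[1,-0.017,0.007,0,0],[1,0,0,0.06,0],[1,0,0,0.06,0],[1,0,0,0.06,0],[1,0,0,0.05,0],[1,0,0,0,0],[1,0,0,0,0]]'
python3 -m inch '[[0,0,0,0,0],[-0.3,0,0,0,0],[-0.5,0,0,0,0],[-1,0,0,0,0],[-1,0,0,0,0],[-1,0,0,0,0],[-1,0,0,0,0],[-1,0,0,0,0],[-1,0,0,0,0]]' 40
python3 - <<'E'
from h import *
need(528,-40,150)
p,d=manip.capture("side");C=cloud("side",d)
q=C[150:225,230:300];m=(abs(q[...,1]+42)<25)&(q[...,2]>68)
for z in range(70,130,6):
    k=m&(q[...,2]>=z)&(q[...,2]<z+6)
    if k.sum()>1: print(z,k.sum(),q[k][:,:2].min(0).round(),q[k][:,:2].max(0).round(),p[150:225,230:300][k].mean(0).round())
E
```

```text
t: 6.45
eef_pos: [526.8, -39.7, 41.3]
tcp_rot: [0.766, 0.643, -0.0, -0.0]
contact_force: [-0.3, 0.3, -0.1]
width: 85.4
finger_force: 0.0
t: 7.35
eef_pos: [527.5, -39.9, 42.1]
tcp_rot: [0.766, 0.643, 0.0, 0.0]
contact_force: [-0.2, -0.3, 3.4]
width: 21.0
finger_force: 39.2
t 7.35 pos [527.5 -39.9  42.1] xdir 80.05 tilt [ 6.e-04 -1.e-04 -1.e+00] F [-0.22 -0.28  3.39] w 21.0 need tool units [-1.00e-04  4.00e-03 -7.19e-01] mm 107.9
76 13 [510. -53.] [540. -45.] [ 76.  75. 130.]
82 21 [506. -55.] [539. -40.] [ 87.  84. 126.]
88 37 [503. -57.] [549. -31.] [ 82.  80. 116.]
94 34 [503. -55.] [548. -36.] [ 78.  76. 106.]
100 37 [502. -55.] [550. -39.] [ 79.  76. 108.]
106 58 [502. -55.] [549. -32.] [ 76.  75. 147.]
112 22 [502. -53.] [549. -35.] [ 86.  83. 104.]
118 23 [494. -56.] [561. -37.] [70. 67. 70.]
124 43 [484. -63.] [564. -27.] [69. 67. 70.]
```

The grip is good (width 21). At this moment the tip is at z=4, so tip z = reported TCP z − 38. Lift.

```bash
python3 -m inch '[[-1,0,0,-0.05,0],[-1,0,0,-0.1,0],[-1,0,0,-0.1,0],[-1,0,0,-0.1,0],[-1,0,0,-0.1,0],[-1,0,0,-0.1,0],[-1,0,0,-0.1,0],[-1,0,0,-0.1,0],[-1,0,0,0,0]]'
python3 - <<'E'
from h import *
need(507.5,184,155)
p,d=manip.capture("side");cv2.imwrite("pics/s5.png",p)
# dark hole centroid in side0 near 238,190
p=cv2.imread("pics/side0.png")
g=cv2.cvtColor(p,cv2.COLOR_BGR2GRAY);w=g[184:197,229:248].astype(int);print(w)
m=w<np.median(w)*0.75;v,u=np.nonzero(m);print(u.mean()+229,v.mean()+184,onplane("side",[u.mean()+229,v.mean()+184],56))
p=cv2.imread("pics/top0.png");g=cv2.cvtColor(p,cv2.COLOR_BGR2GRAY);w=g[228:244,196:213].astype(int);m=w<np.median(w)*0.8;v,u=np.nonzero(m);print(len(u),u.mean()+196,v.mean()+228,onplane("top",[u.mean()+196,v.mean()+228],56))
E
```

```text
t: 8.3
eef_pos: [528.6, -40.1, 156.4]
tcp_rot: [0.766, 0.643, 0.001, 0.001]
contact_force: [1.1, 0.0, -0.5]
width: 21.0
finger_force: 39.6
t 8.3 pos [528.6 -40.1 156.4] xdir 80.04 tilt [ 3.6e-03 -7.0e-04 -1.0e+00] F [ 1.06  0.03 -0.46] w 21.0 need tool units [ 1.4472 -0.3967  0.0075] mm 225.1
[[128 128 131 132 128 130 130 130 130 129 131 133 131 131 133 131 134 131
  133]
 [128 126 127 126 128 129 131 131 134 134 134 134 131 133 129 128 124 125
  125]
 [128 131 131 133 132 132 133 130 131 129 128 126 127 126 125 125 125 125
  124]
 [133 132 132 129 130 126 127 128 126 125 128 126 125 122 128 128 127 129
  128]
 [130 131 125 122 123 123 122 125 120 121 123 128 130 128 130 129 127 123
  122]
 [123 123 122 123 126 126 120  98  88  89  91  96 120 122 124 118 120 120
  122]
 [125 128 126 128 126 128 113  91  80  84  84  79 104 122 119 122 122 123
  125]
 [127 126 125 125 123 118 109  91  94  93  94 100 114 126 124 124 126 127
  126]
 [119 118 121 118 115 117 122 125 121 124 128 129 128 127 131 129 131 126
  128]
 [117 122 119 117 120 124 125 128 126 127 128 128 131 131 127 127 127 122
  109]
 [118 125 124 127 126 130 131 128 129 129 129 126 123 106 108 101  87  79
   84]
 [114 134 133 129 130 132 130 130 118 106 103  89  84  81  83  84  92  86
   88]
 [ 98 124 130 125 112  98  86  81  87  84  86  84  88  89  87  85  88  87
   86]]
241.08823529411765 193.7941176470588 [[512.38944852 159.24283759  56.        ]]
38 204.0 235.5 [[508.03104381 183.97593538  56.        ]]
```

```bash
python3 -m inch '[[-1,0.1,-0.03,0,0],[-1,0.2,-0.055,0,0],[-1,0.2,-0.055,0,0],[-1,0.2,-0.055,0,0],[-1,0.2,-0.055,0,0],[-1,0.2,-0.055,0,0],[-1,0.2,-0.055,0,0],[-1,0.147,-0.037,0,0],[-1,0,0,0,0],[-1,0,0,0,0],[-1,0,0,0,0]]'
python3 - <<'E'
from h import *
need(507.7,184,110)
print(onplane("side",[238.1,190.0],56))
p,d=manip.capture("side");cv2.imwrite("pics/s6.png",p)
cv2.imwrite("pics/c6.png",cv2.resize(p[130:210,200:300],(750,600),interpolation=cv2.INTER_CUBIC))
f=lambda q:(q-[200,130])*7.5
s=manip.sense()["eef_pos"];print("hole",f(pix("side",[508.2,184.1,56])),"pred tip",f(pix("side",s-[0,0,38])),"pred handle bottom",f(pix("side",s+[0,0,22])))
E
```

```text
t: 9.45
eef_pos: [505.3, 183.7, 153.6]
tcp_rot: [0.766, 0.643, -0.001, -0.0]
contact_force: [0.7, 0.4, -0.2]
width: 20.8
finger_force: 39.6
t 9.45 pos [505.3 183.7 153.6] xdir 80.02 tilt [-1.4e-03 -7.0e-04 -1.0e+00] F [ 0.65  0.36 -0.22] w 20.8 need tool units [0.005  0.0156 0.2906] mm 43.7
[[508.92082997 184.60071093  56.        ]]
hole [[284.34068187 450.86867718]] pred tip [[269.0314933  326.14979828]] pred handle bottom [[258.96069364 192.67874144]]
```

View pics/c6.png

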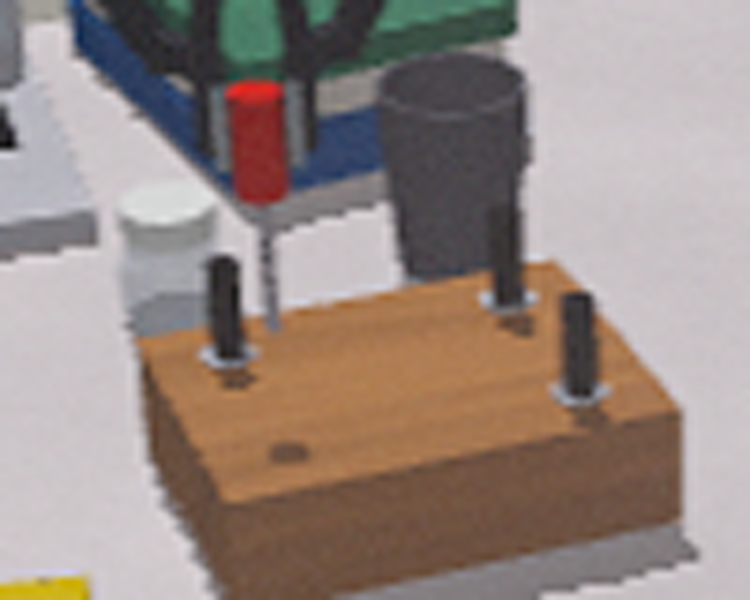

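The side view shows the rod upright, with the tip at crop (273,330) against a predicted (269,326). The socket is at (289,452) against (284,451). Both have the same small camera bias, so they agree. I descend to just above the mouth.

```bash
python3 -m inch '[[-1,0.003,0.01,0.06,0],[-1,0,0,0.08,0],[-1,0,0,0.08,0],[-1,0,0,0.08,0],[-1,0,0,0.03,0],[-1,0,0,0,0],[-1,0,0,0,0],[-1,0,0,0,0],[-1,0,0,0,0]]'
python3 - <<'E'
from h import *
P=[]
for i in range(3):
    p,d=manip.capture("side");P.append(manip.sense()["eef_pos"]);print(P[-1],manip.sense()["contact_force"])
need(508,184.2,104)
cv2.imwrite("pics/c7.png",cv2.resize(p[160:200,215:265],(750,600),interpolation=cv2.INTER_CUBIC))
f=lambda q:(q-[215,160])*15
s=np.mean(P,0);print("hole",f(pix("side",[508.2,184.1,56])),"pred tip",f(pix("side",s-[0,0,38])))
E
```

```text
t: 10.4
eef_pos: [508.2, 184.6, 105.5]
tcp_rot: [0.766, 0.643, 0.001, 0.0]
contact_force: [0.3, 0.7, -0.8]
width: 21.1
finger_force: 39.6
[508.14542293 184.59736405 105.44652887] [-0.16381414 -0.33863071 -1.21999861]
[507.98889267 184.5682328  105.32978676] [ 0.35489052 -0.62851717 -0.9894848 ]
[507.92380218 184.55083143 105.23612223] [-0.28299432 -0.14995734 -1.14457353]
t 10.55 pos [507.9 184.6 105.2] xdir 80.05 tilt [ 8.e-04  2.e-04 -1.e+00] F [-0.28 -0.15 -1.14] w 20.8 need tool units [-0.0022  0.0009  0.0082] mm 1.3
hole [[343.68136375 451.73735435]] pred tip [[338.82112192 403.80602662]]
```

View pics/c7.png

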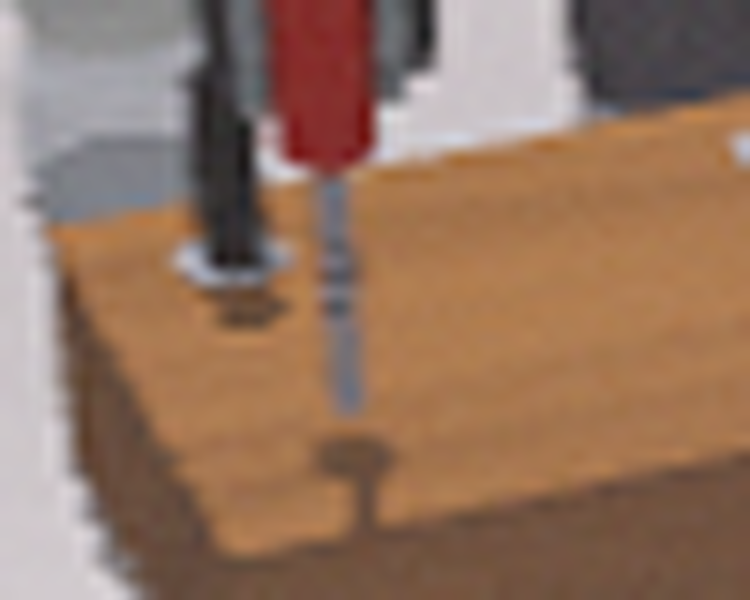

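The tip is at crop (348,413), directly over the socket at (355,460), with the offset as expected. I feel downwards in small steps.

```bash
python3 -m inch '[[-1,0,0,0.027,0],[-1,0,0,0.027,0],[-1,0,0,0.027,0],[-1,0,0,0.027,0],[-1,0,0,0,0]]'
python3 -m inch '[[-1,0,0,0.027,0],[-1,0,0,0.027,0],[-1,0,0,0.027,0],[-1,0,0,0,0],[-1,0,0,0,0]]'
```

```text
t: 11.05
eef_pos: [506.8, 184.2, 87.6]
tcp_rot: [0.766, 0.643, -0.001, -0.0]
contact_force: [0.4, -0.2, 0.3]
width: 20.8
finger_force: 39.6
t: 11.55
eef_pos: [507.4, 184.4, 76.3]
tcp_rot: [0.766, 0.643, -0.0, -0.0]
contact_force: [-0.2, -0.6, -0.2]
width: 20.7
finger_force: 39.6
```

Inside the socket, with no contact so far. The candidate bottoms are at TCP z ≈ 70, 62 and 54.

```bash
for i in 1; do python3 -m inch '[[-1,0,0,0.0135,0],[-1,0,0,0.0135,0],[-1,0,0,0.0135,0],[-1,0,0,0.0135,0],[-1,0,0,0,0],[-1,0,0,0,0]]' | grep -E 'eef|contact'; done
```

```text
eef_pos: [507.5, 184.4, 68.3]
contact_force: [0.6, -0.6, -0.7]
```

```bash
python3 -c "
from h import *
need(508,184.2,62)"
```

```text
t 12.15 pos [507.5 184.4  68.3] xdir 80.05 tilt [-2.e-04 -0.e+00 -1.e+00] F [ 0.6  -0.57 -0.66] w 21.0 need tool units [-0.0009  0.0037  0.0418] mm 6.3
```

Past 24 mm (tip depth 25.7) with no force. Continue in 1.5–2 mm steps.

```bash
python3 -m inch '[[-1,0,0,0.0135,0],[-1,0,0,0.0135,0],[-1,0,0,0.01,0],[-1,0,0,0,0],[-1,0,0,0,0]]' | grep -E 'eef|contact'; python3 -m inch '[[-1,0,0,0.01,0],[-1,0,0,0.01,0],[-1,0,0,0,0],[-1,0,0,0,0]]' | grep -E 'eef|contact'
```

```text
eef_pos: [507.5, 184.4, 62.7]
contact_force: [-0.6, -0.4, -1.4]
eef_pos: [508.4, 184.7, 61.9]
contact_force: [-1.9, -0.8, 10.5]
```

Firm contact (10.5 N) at TCP z≈62, so the tip is at z≈24 and the depth is **32 → orange leg**. I retract and return the rod.

```bash
python3 -m inch '[[-1,0,0,-0.03,0],[-1,0,0,-0.1,0],[-1,0,0,-0.1,0],[-1,0,0,-0.1,0],[-1,0,0,-0.1,0],[-1,0,0,-0.1,0],[-1,0,0,-0.1,0],[-1,0,0,0,0],[-1,0,0,0,0]]'|grep eef; python3 -c "
from h import *
need(527.5,-40,155)"
```

```text
eef_pos: [507.7, 184.4, 154.2]
t 13.95 pos [507.7 184.4 154.2] xdir 80.04 tilt [ 5.e-04  1.e-04 -1.e+00] F [ 0.22  0.09 -0.66] w 20.7 need tool units [-1.4507  0.3887 -0.0055] mm 225.3
```

```bash
python3 -m inch '[[-1,-0.1,0.027,0,0],[-1,-0.2,0.054,0,0],[-1,-0.2,0.054,0,0],[-1,-0.2,0.054,0,0],[-1,-0.2,0.054,0,0],[-1,-0.2,0.054,0,0],[-1,-0.2,0.054,0,0],[-1,-0.151,0.038,0,0],[-1,-0.1,0,0,0],[-1,0.1,0,0,0],[-1,0,0,0,0],[-1,0,0,0,0]]'|grep eef; python3 - <<'E'
from h import *
for i in range(3): p,d=manip.capture("side");print(manip.sense()["eef_pos"])
need(527.5,-40,107)
E
```

```text
eef_pos: [526.9, -39.2, 153.9]
[527.01849261 -39.27711866 154.04190764]
[527.13920623 -39.35713769 154.15250391]
[527.24286489 -39.44705128 154.23561713]
t 15.3 pos [527.2 -39.4 154.2] xdir 80.12 tilt [-2.e-04 -1.e-04 -1.e+00] F [-0.82 -0.16 -0.09] w 20.7 need tool units [-0.0033  0.0024  0.3149] mm 47.2
```

```bash
python3 -m inch '[[-1,-0.002,0.001,0.06,0],[-1,0,0,0.08,0],[-1,0,0,0.08,0],[-1,0,0,0.08,0],[-1,0,0,0.03,0],[-1,0,0,0,0],[-1,0,0,0,0],[-1,0,0,0,0]]'|grep eef;  python3 - <<'E'
from h import *
p,d=manip.capture("side")
need(527.5,-40,98)
cv2.imwrite("pics/c8.png",cv2.resize(p[200:260,240:300],(600,600),interpolation=cv2.INTER_CUBIC))
E
```

```text
eef_pos: [528.2, -40.5, 105.4]
t 16.15 pos [528.2 -40.5 105.5] xdir 80.04 tilt [ 1.4e-03 -3.0e-04 -1.0e+00] F [ 1.1  -0.3  -0.84] w 21.1 need tool units [ 0.0025 -0.0052  0.0501] mm 7.6
```

View pics/c8.png

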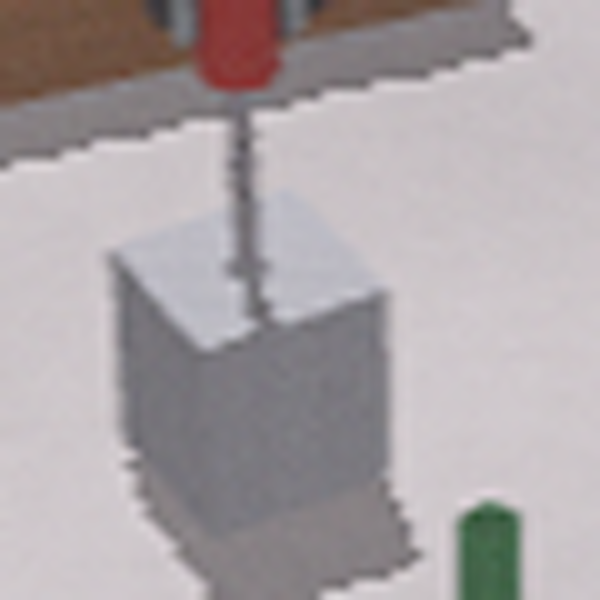

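The rod is upright and its tip at (250,270) is over the hole in the middle of the stand's top. I lower it, checking for force.

```bash
python3 -m inch '[[-1,0.001,-0.002,0.03,0],[-1,0,0,0.03,0],[-1,0,0,0.03,0],[-1,0,0,0.03,0],[-1,0,0,0,0]]'|grep -E "eef|contact"; python3 -c "
from h import *
need(527.5,-40,42.5)"
```

```text
eef_pos: [526.6, -40.0, 85.8]
contact_force: [0.3, 0.6, 0.2]
t 16.65 pos [526.6 -40.   85.8] xdir 80.04 tilt [-1.4e-03  3.0e-04 -1.0e+00] F [0.33 0.64 0.25] w 20.7 need tool units [0.0012 0.0063 0.289 ] mm 43.4
```

```bash
python3 -m inch '[[-1,0,0.002,0.05,0],[-1,0,0,0.05,0],[-1,0,0,0.05,0],[-1,0,0,0.05,0],[-1,0,0,0.04,0],[-1,0,0,0.03,0],[-1,0,0,0,0],[-1,0,0,0,0]]'|grep -E "eef|contact"; python3 -c "
from h import *
need(527.5,-40,42.1)"
```

```text
eef_pos: [527.6, -40.2, 46.3]
contact_force: [0.1, 0.9, -0.0]
t 17.45 pos [527.6 -40.2  46.3] xdir 80.04 tilt [-0.  0. -1.] F [ 0.13  0.87 -0.02] w 21.0 need tool units [ 0.0013 -0.0009  0.0281] mm 4.2
```

```bash
python3 -m inch '[[-1,0,0,0.014,0],[-1,0,0,0.014,0],[-1,0,0,0.004,0],[-1,0,0,0,0],[-1,0,0,0,0]]'|grep -E "eef|contact"; python3 -m inch '[[0,0,0,0,0],[0,0,0,0,0],[0.5,0,0,0,0],[1,0,0,0,0],[1,0,0,0,0],[1,0,0,0,0],[1,0,0,0,0]]'|grep -E "eef|contact|width"
```

```text
eef_pos: [528.0, -40.3, 42.2]
contact_force: [-0.9, 0.7, 5.3]
eef_pos: [527.5, -40.2, 41.5]
contact_force: [0.8, -0.6, -0.7]
width: 85.2
```

The rod is seated: 5.3 N contact at the original height, then released. I move up and over the orange leg.

```bash
python3 -m inch '[[1,0,0,-0.1,0],[1,0,0,-0.13,0],[1,0,0,-0.13,0],[1,0,0,-0.13,0],[1,0,0,0,0],[1,0,0,0,0]]'|grep -E "eef|contact"; python3 - <<'E'
from h import *
need(529.8,-260.3,115)
p,d=manip.capture("side");C=cloud("side",d);m=hsvmask(p,"red");m[:,285:]=0;P=C[m];P=P[(abs(P[:,0]-527)<40)&(abs(P[:,1]+45)<40)];print("rod",len(P),np.percentile(P,[5,95],axis=0).round(1))
m=hsvmask(p,"orange");m[:260]=0;m[:,:280]=0;m[:,305:]=0;P=C[m];print("orange",len(P),np.percentile(P,[2,50,98],axis=0).round(1))
E
```

```text
eef_pos: [527.8, -40.3, 115.1]
contact_force: [0.1, -0.2, -0.5]
t 19.25 pos [527.8 -40.3 115.1] xdir 80.04 tilt [ 9.e-04 -2.e-04 -1.e+00] F [ 0.1  -0.25 -0.45] w 85.1 need tool units [-1.4425e+00  2.6670e-01  8.0000e-04] mm 220.0
rod 116 [[518.7 -54.2  70.6]
 [535.1 -40.8 111.5]]
orange 101 [[ 523.9 -273.3   33.5]
 [ 528.6 -269.4   64.4]
 [ 536.7 -261.3   91.6]]
```

```bash
python3 -m inch '[[1,-0.1,0.018,0,0],[1,-0.2,0.037,0,0],[1,-0.2,0.037,0,0],[1,-0.2,0.037,0,0],[1,-0.2,0.037,0,0],[1,-0.2,0.037,0,0],[1,-0.2,0.037,0,0],[1,-0.142,0.027,0,0],[1,-0.1,0,0,0],[1,0.1,0,0,0],[1,0,0,0,0],[1,0,0,0,0]]'|grep eef;  python3 - <<'E'
from h import *
p,d=manip.capture("side")
need(529.8,-260.3,14)
cv2.imwrite("pics/c9.png",cv2.resize(p[180:340,220:380],(600,600),interpolation=cv2.INTER_CUBIC))
E
```

```text
eef_pos: [529.1, -259.1, 114.6]
t 20.55 pos [ 529.3 -259.3  114.7] xdir 80.12 tilt [-7.e-04  3.e-04 -1.e+00] F [ 0.33 -0.12  0.68] w 85.4 need tool units [-0.0063  0.0051  0.6714] mm 100.7
```

View pics/c9.png

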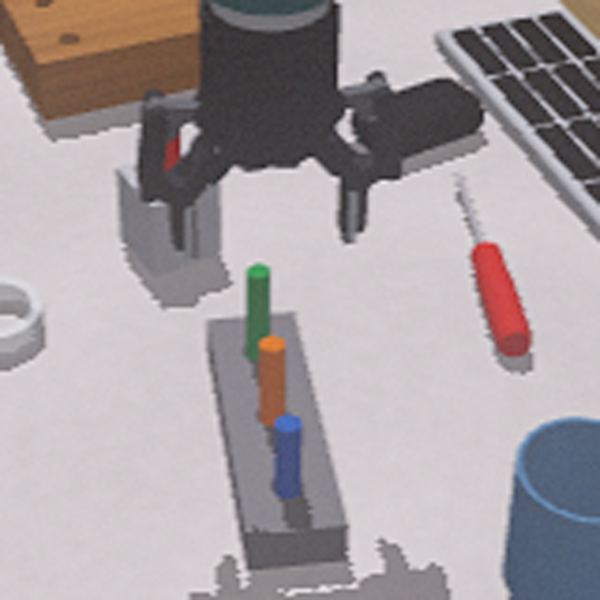

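The view shows the open fingers straddling the rack over the orange leg (crop (272,380)), clear of green and blue. The rod is back in the stand. I descend and grip.

```bash
python3 -m inch '[[1,-0.005,0.004,0.07,0],[1,0,0,0.11,0],[1,0,0,0.11,0],[1,0,0,0.11,0],[1,0,0,0.11,0],[1,0,0,0.1,0],[1,0,0,0.06,0],[1,0,0,0,0],[1,0,0,0,0],[1,0,0,0,0]]'|grep -E "eef|contact"; python3 -m inch '[[0,0,0,0,0],[-0.3,0,0,0,0],[-0.5,0,0,0,0],[-1,0,0,0,0],[-1,0,0,0,0],[-1,0,0,0,0],[-1,0,0,0,0],[-1,0,0,0,0],[-1,0,0,0,0],[-1,0,0,0,0]]' 60; python3 -c "
from h import *
need(529.8,-260.3,110)"
```

```text
eef_pos: [530.9, -261.5, 15.4]
contact_force: [0.8, 0.2, 0.5]
t: 22.55
eef_pos: [530.1, -261.1, 14.6]
tcp_rot: [0.766, 0.643, 0.0, 0.0]
contact_force: [0.1, 0.6, 1.6]
width: 14.7
finger_force: 58.4
t 22.55 pos [ 530.1 -261.1   14.6] xdir 80.04 tilt [ 1.e-04 -1.e-04 -1.e+00] F [0.07 0.6  1.57] w 14.7 need tool units [ 0.0046 -0.0028 -0.6358] mm 95.4
```

Held (width 14.7). The foot is at TCP z − 2.6, so it should seat at TCP ≈ 26.6. I lift and go to the socket.

```bash
python3 -m inch '[[-1,0,0,-0.04,0],[-1,0,0,-0.1,0],[-1,0,0,-0.11,0],[-1,0,0,-0.11,0],[-1,0,0,-0.11,0],[-1,0,0,-0.11,0],[-1,0,0,-0.11,0],[-1,0,0,-0.09,0],[-1,0,0,0,0],[-1,0,0,0,0]]'|grep -E "eef|contact|width"; python3 -c "
from h import *
need(508,184.2,131)"
```

```text
eef_pos: [530.1, -261.1, 131.9]
contact_force: [-0.1, -0.0, -0.6]
width: 14.9
t 23.55 pos [ 530.1 -261.1  131.9] xdir 80.04 tilt [ 4.e-04 -3.e-04 -1.e+00] F [-0.12 -0.04 -0.57] w 14.9 need tool units [ 2.8982 -0.6584  0.0047] mm 445.8
```

```bash
python3 -m inch '[[-1,0.1,-0.023,0,0],[-1,0.2,-0.045,0,0],[-1,0.2,-0.045,0,0],[-1,0.2,-0.045,0,0],[-1,0.2,-0.045,0,0],[-1,0.2,-0.045,0,0],[-1,0.2,-0.045,0,0],[-1,0.2,-0.045,0,0],[-1,0.2,-0.045,0,0],[-1,0.2,-0.045,0,0],[-1,0.2,-0.045,0,0],[-1,0.2,-0.045,0,0]]'|grep -E "eef|width"; python3 -m inch '[[-1,0.2,-0.045,0,0],[-1,0.2,-0.045,0,0],[-1,0.15,-0.035,0,0],[-1,0.048,-0.015,0,0],[-1,0,0,0,0],[-1,0,0,0,0],[-1,0,0,0,0],[-1,0,0,0,0]]'|grep -E "eef|width"
python3 - <<'E'
from h import *
p,d=manip.capture("side")
need(508,184.2,66)
cv2.imwrite("pics/c10.png",cv2.resize(p[140:200,205:280],(750,600),interpolation=cv2.INTER_CUBIC))
m=hsvmask(p,"orange",170,60);C=cloud("side",d);ok=m&(C[...,2]>112)&(C[...,2]<190)&(abs(C[...,0]-508)<20)&(abs(C[...,1]-178)<25)
P=C[ok];print(len(P))
if len(P):print(np.percentile(P,[3,50,97],axis=0).round(1))
E
```

```text
eef_pos: [511.1, 94.2, 130.3]
width: 14.6
eef_pos: [508.0, 183.3, 131.4]
width: 14.3
t 25.6 pos [508.1 183.4 131.5] xdir 79.97 tilt [-0.e+00 -1.e-04 -1.e+00] F [ 0.46 -0.49 -0.8 ] w 14.6 need tool units [ 0.0052 -0.0016  0.4368] mm 65.5
64
[[502.1 171.  136.1]
 [506.8 175.2 164.6]
 [512.5 178.4 189.6]]
```

```bash
python3 -m inch '[[-1,0,0,0.06,0],[-1,0,0,0.1,0],[-1,0,0,0.1,0],[-1,0,0,0.1,0],[-1,0,0,0.07,0],[-1,0,0,0.015,0],[-1,0,0,0,0],[-1,0,0,0,0],[-1,0,0,0,0]]'|grep -E "eef|width|contact"
python3 - <<'E'
from h import *
p,d=manip.capture("side")
need(508,183.8,58)
cv2.imwrite("pics/c10.png",cv2.resize(p[150:200,210:270],(720,600),interpolation=cv2.INTER_CUBIC))
f=lambda q:(q-[210,150])*12
s=manip.sense()["eef_pos"];print("hole pred",f(pix("side",[508.2,184.1,56])),"foot pred",f(pix("side",s-[0,0,2.6])))
E
```

```text
eef_pos: [508.9, 184.4, 65.6]
contact_force: [-0.0, -0.0, -0.3]
width: 14.6
t 26.55 pos [508.8 184.4  65.6] xdir 80.05 tilt [ 1.6e-03  4.0e-04 -1.0e+00] F [-0.18  0.12 -0.07] w 14.7 need tool units [-0.0048 -0.0044  0.0505] mm 7.6
hole pred [[334.945091   481.38988348]] foot pred [[335.09422553 457.38592959]]
```

View pics/c10.png

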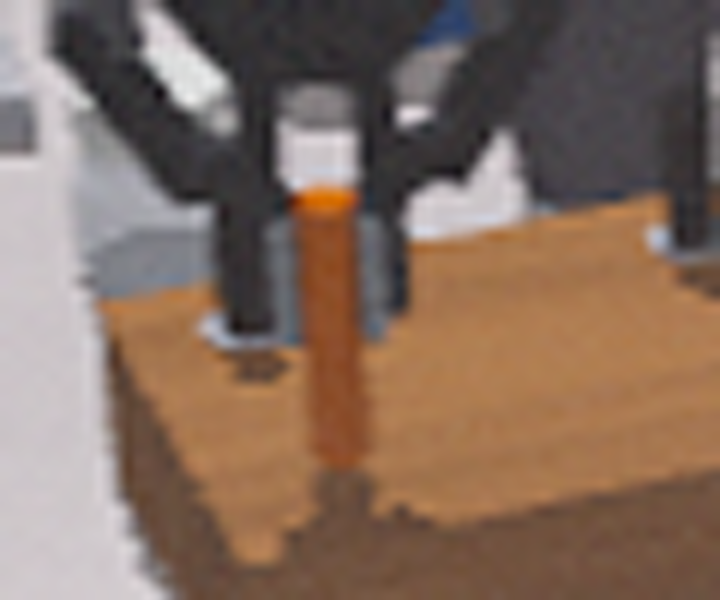

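The leg hangs upright with its foot at (340,460), just above the socket mouth at about (344,488), and is aligned. I feed it in gently.

```bash
python3 -m inch '[[-1,-0.003,-0.002,0.025,0],[-1,0,0,0.02,0],[-1,0,0,0.02,0],[-1,0,0,0.015,0],[-1,0,0,0,0],[-1,0,0,0,0]]'|grep -E "eef|width|contact"; python3 -c "
from h import *
need(508.3,184.2,26.6)"
```

```text
eef_pos: [508.1, 184.2, 52.7]
contact_force: [2.3, 1.9, -1.2]
width: 14.6
t 27.15 pos [508.1 184.2  52.7] xdir 80.06 tilt [ 7.e-04  8.e-04 -1.e+00] F [ 2.25  1.92 -1.2 ] w 14.6 need tool units [0.0002 0.0015 0.1739] mm 26.1
```

```bash
python3 -m inch '[[-1,0.003,0.003,0.0135,0],[-1,0,0,0.0135,0],[-1,0,0,0.0135,0],[-1,0,0,0.0135,0],[-1,0,0,0,0]]'|grep -E "eef|width|contact";python3 -m inch '[[-1,0,0,0.0135,0],[-1,0,0,0.0135,0],[-1,0,0,0.0135,0],[-1,0,0,0,0]]'|grep -E "eef|width|contact"
```

```text
eef_pos: [508.0, 184.4, 44.4]
contact_force: [0.2, 1.4, -1.0]
width: 14.6
eef_pos: [508.1, 184.3, 38.2]
contact_force: [1.3, 2.8, -0.2]
width: 14.6
```

```bash
python3 -m inch '[[-1,0.003,0,0.0135,0],[-1,0,0,0.0135,0],[-1,0,0,0.0135,0],[-1,0,0,0,0],[-1,0,0,0,0]]'|grep -E "eef|width|contact";python3 -m inch '[[-1,0,0,0.0135,0],[-1,0,0,0.0135,0],[-1,0,0,0,0],[-1,0,0,0,0]]'|grep -E "eef|width|contact"
python3 - <<'E'
from h import *
p,d=manip.capture("side")
C=cloud("side",d);m=hsvmask(p,"orange",200,60)&(abs(C[...,0]-508)<14)&(abs(C[...,1]-178)<14)&(C[...,2]>60)
v,u=np.nonzero(m);print("top rows",v.min() if len(v) else None,C[m][:,2].max().round(1), p[v.min(),u[v==v.min()]])
E
```

```text
eef_pos: [508.0, 184.5, 32.0]
contact_force: [-0.9, 1.3, -2.3]
width: 14.5
eef_pos: [508.0, 184.5, 28.1]
contact_force: [0.6, 0.4, -0.5]
width: 14.4
top rows 177 104.7 [[ 42 107 197]
 [ 20 120 220]
 [  5 113 215]
 [ 14 123 220]]
```

The leg top is about 1.5 mm above level, as expected. Now the final push, in small steps.

```bash
python3 -m inch '[[-1,0,0,0.01,0],[-1,0,0,0.008,0],[-1,0,0,0,0],[-1,0,0,0,0]]'|grep -E "eef|width|contact"
```

```text
eef_pos: [508.2, 184.6, 26.6]
contact_force: [-1.9, 0.6, 6.5]
width: 14.6
```

```bash
python3 -m inch '[[-1,0,0,0.006,0],[-1,0,0,0.004,0],[-1,0,0,0,0],[-1,0,0,0,0]]'|grep -E "eef|width|contact"
```

```text
eef_pos: [508.3, 184.6, 26.5]
contact_force: [-5.8, 0.3, 15.3]
width: 14.6
```

It rests on the bottom at 15.3 N. I ease the load, open, retreat straight up and verify.

```bash
python3 -m inch '[[-1,0,0,0,0],[-1,0,0,0,0],[-1,0,0,-0.012,0],[-1,0,0,0,0],[-0.5,0,0,0,0],[0,0,0,0,0],[0.5,0,0,0,0],[1,0,0,0,0],[1,0,0,0,0],[1,0,0,0,0],[1,0,0,0,0]]'|grep -E "eef|width|contact"
python3 -m inch '[[1,0,0,-0.05,0],[1,0,0,-0.1,0],[1,0,0,-0.15,0],[1,0,0,-0.15,0],[1,0,0,-0.15,0],[1,0,0,-0.15,0],[1,0,0,-0.1,0],[1,-0.15,0,0,0],[1,-0.2,0,0,0],[1,-0.2,0,0,0],[1,0,0,0,0],[1,0,0,0,0]]'|grep -E "t:|eef|width|contact"
python3 - <<'E'
from h import *
p,d=manip.capture("side");C=cloud("side",d)
m=hsvmask(p,"orange",200,60)&(abs(C[...,0]-508)<14)&(abs(C[...,1]-180)<16)&(C[...,2]>60)
print("orange",m.sum(),np.percentile(C[m],[2,50,98],axis=0).round(1))
# a fixed black leg for comparison of apparent top height
for lx,ly in((65,-45),(-65,45),(65,45)):
    a=np.radians(3.58);x=570.4+lx*np.cos(a)-ly*np.sin(a);y=233.3+lx*np.sin(a)+ly*np.cos(a)
    k=(np.hypot(C[...,0]-x,C[...,1]-y)<12)&(C[...,2]>62)&(C[...,2]<120);print("black",k.sum(),np.percentile(C[k][:,2],[50,98]).round(1) if k.any() else None)
k=(np.hypot(C[...,0]-508,C[...,1]-184)<14)&(C[...,2]>62)&(C[...,2]<120);print("new",k.sum(),np.percentile(C[k][:,2],[50,98]).round(1))
for c,x,y in(("green",541,-201),("blue",520,-319),("red",527.5,-40)):
    k=(np.hypot(C[...,0]-x,C[...,1]-y)<16)&(C[...,2]>35);print(c,k.sum(),np.percentile(C[k],[50,98],axis=0).round(1) if k.any() else None)
E
```

```text
eef_pos: [508.2, 184.6, 26.0]
contact_force: [0.2, -0.3, -0.4]
width: 85.4
t: 32.1
eef_pos: [494.1, 103.1, 154.1]
tcp_rot: [0.766, 0.643, 0.001, 0.0]
contact_force: [-0.2, 0.3, 0.3]
width: 85.0
orange 7 [[502.5 175.4 102.7]
 [506.4 182.1 103.3]
 [511.  185.1 104.3]]
black 57 [ 86.1 103.3]
black 57 [ 86.4 103.6]
black 52 [ 86.  103.7]
new 63 [ 85.1 104.1]
green 162 [[ 539.  -209.5   72.5]
 [ 547.9 -200.7   99.8]]
blue 135 [[ 517.  -327.9   64. ]
 [ 524.8 -318.9   83.9]]
red 159 [[525.  -49.4  89.7]
 [540.1 -34.4 112.3]]
```

The new leg's top (104.1) matches the fixed legs (103.3–103.7) within noise. The rod, green leg and blue leg are all in place.

```bash
python3 -c "
from bench import manip
print(manip.hand_in())"
```

```text
the job is handed in; nothing more can be done
None
```

Job handed in at about 32 s: the socket measured 32 mm deep, the rod is back in its stand, and the orange leg was pushed to the bottom at about 15 N and stands level with the other three legs to within about 1 mm, with the green and blue legs still in the rack.

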